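# Line up the quarter-turn fastener and hold the access panel shut

## Task

The spring-hinged access panel on top of the grey controller case stands a little open. First turn the wing-shaped quarter-turn fastener in the panel until the slot along its wing is in line with the two marks engraved on the panel, then push the panel down until it lies flush on its frame. Finish while still holding it pressed flush there with the gripper, so that a colleague can drive the corner screws, and leave everything else on and around the case where it is.

Things in the scene. Friction and masses are not known exactly. Their poses are not given: they have to be found in the camera images.
- case: the controller unit: a grey sheet-metal case, 260 (x) x 360 (y) x 88 mm high, fixed on the bench. Origin: centre of its underside; x points from its connector front (robot's side) to its back, z up. In the middle of its top a frame rises 5 mm (top at 93 mm) round a service opening; the access panel, a plain aluminium sheet 170 x 170 x 3 mm, closes onto that frame.
- panel (a joint): angle (rad) of the access panel, hinged at its back edge (hinge line along the case's y, 80 mm behind its origin, 93 mm up): 0 = flush on the frame (hard stop), positive = raised, 0.16 at most. A spring stands it at about 0.10, free edge 17 mm proud. About 6 to 8 N near the free edge brings it flush, and it rises when let go. Slot out of line: the stud's cross-pin blocks it at about 0.045.
- fastener (a joint): turning angle (rad) of the wing-head quarter-turn fastener, in the middle of the panel's width, 135 mm from the hinge, 35 mm from the free edge: 0 = slot in line with the marks, positive = anticlockwise from above; starts at 0.6 to 1.4. Light friction (0.05 N m), no detent, stays as left, turns from -2.4 to 2.4. The panel closes freely only with the slot within about 0.12 of the line.
- fastener_wing (a point): middle of the fastener's wing on the turning axis, 17 mm above the panel's top face; x runs along the wing and its slot, z along the axis, up. The wing: an upright dark steel bar 38 mm long, 9 mm thick, from 4 to 30 mm above the panel, on a round steel flange 28 mm across, 4 mm high. The bright slot runs along its top.
- panel_marks (a point): point of the panel's top face on the fastener's axis. x runs along the two engraved marks (dark lines 15 mm long either side of the flange, one towards the free edge and one towards the hinge), z is square to the panel.
- panel_press (a point): a clear spot of the panel's top face to push on, 22 mm from the free edge, 45 mm to the +y side of the fastener (axes as panel_marks). Small corner screws, 11 mm across and 5 mm high, stand near both free corners, 28 mm further out.
- screw_tin: round open steel tin of screws, 60 mm across, 18 mm high, standing on the case beside the panel; leave it alone. Origin: centre of its underside.
- slim_driver: screwdriver with a black handle, 170 mm long, lying on the case on the other side of the panel; leave it alone. Origin: centre of its underside.
- flux_bottle: white squeeze bottle with a needle tip, 52 mm across, 145 mm high, standing on the bench to the left of the case; leave it alone. Origin: centre of its underside.
- cleaner_bottle: smaller white needle bottle, 46 mm across, 130 mm high, standing on the bench to the left of the case; leave it alone. Origin: centre of its underside.
- power_driver: red and black battery screwdriver, 240 mm long, 42 mm thick, lying on the bench to the right of the case; leave it alone. Origin: centre of its underside.
- tape_reel: flat component reel, 80 mm across, 13 mm thick, lying on the case beside the panel, behind the tin; leave it alone. Origin: centre of its underside.

How it is judged:
On the way, in this order (a step that is already met when the one before it is completed fails the run):
1. the fastener is turned until its slot is in line with the marks, the panel still standing proud (angle between the x axis of fastener_wing and the x axis of panel_marks, either way round below 0.3 rad and value of joint panel above 0.025 rad), for 0.1 s.
2. the panel is pressed flush on its frame by the gripper, the slot in line (value of joint panel below 0.015 rad and angle between the x axis of fastener_wing and the x axis of panel_marks, either way round below 0.3 rad and contact force between the fingers and panel above 2.5 N), for 0.5 s.
At the end, for the whole second after the job is handed in: The fastener's slot is in line with the marks (within 0.30 rad), the panel lies flush on its frame (joint below 0.015 rad, about 2.5 mm at the free edge), and the gripper's fingers are pressing on the panel or its fastener with more than 2.5 N (all of step 2); the arm keeps its last pose, push and grip.
It fails at once if something loose on or around the case is moved more than 30 mm (distance of any of screw_tin, slim_driver, flux_bottle, cleaner_bottle, power_driver, tape_reel from where it was at the start of the episode above 0.03 m).
It also fails if it takes over 45 s, if anything falls off the work surface, if the arm or the gripper's body presses on something with over 40 N, if the wrist force passes 120 N, or if a joint passes its speed limit or range.

## Robot

A 6-joint arm with a two-finger parallel gripper is mounted at the origin on the work surface. World frame = base frame: x ahead of the robot, y to its left, z up, the work surface at z = 0. Lengths are in m, angles in rad, forces in N, time in s.
With the tool pointing down it reaches from about 0.275 to 0.75 m from the base axis. Payload 10.2 kg.
Tool frame: the origin (TCP) lies at the very end of the fingers, on their centre line; the grasp point (between the pads) lies 19 mm behind it (grip_depth is the distance from the TCP to the grasp point, in m); z points along the fingers, y is the line along which they close (so a half turn about z gives the same grasp; the last joint's range is limited). The gripper opens to 85 mm and grips with 20 to 120 N. Pads are 22 mm wide; open, the fingers measure 114 mm over their backs; the gripper's body (76 mm by 85 mm) begins 54 mm behind the grasp point. The pads swing forward as they close: fully open they stand 13 mm farther back than shut.
Start: joints at [-1.324, 0.313, 1.498, -0, 1.331, -0.223], TCP at [0.238, -0.468, 0.231] pointing down, gripper open.
Joint ranges: [-2.94, 2.94], [-0.97, 2.17], [0.19, 2.56], [-1.23, 4.37], [0.02, 3.11], [-2.88, 2.88]. Speed limits (rad/s): [2.39, 2.39, 3.01, 3.14, 3.14, 3.14].

## Interface

Orientations are given as a 3x3 rotation matrix whose columns are the frame's x, y, z axes.
In Python, from workcell import * gives the robot as it stands.
- The arm moves only by the shell command python3 -m handwheel 'ROWS' [FORCE]. ROWS is JSON, a list of rows, each an object of numbers: "ax", "ay", "az": the turn, a rotation vector about the tool's x, y, z normalised to -1 to 1, where 1 is 0.15 rad; "dx", "dy", "dz": the shift along the tool's x, y, z normalised to -1 to 1, where 1 is 25 mm; "hand": the opening, from -1 (shut) to 1 (fully open). In form: [{"ax": .., "ay": .., "az": .., "dx": .., "dy": .., "dz": .., "hand": ..}, ...]. A call has 1 to 5 rows; each row shifts and turns the commanded pose from where the row before left it, along the tool's axes as they then stand; what a row does not reach is not made up. A row lasts 1/8 s, in which the tool goes at most 62.5 mm and 10.7 degrees, less where a joint would pass 70% of its speed; a pose out of reach is approached as far as the arm can. A call with a number of a shift or a turn outside -1 to 1 is refused whole. A call with a gripper value outside its range is refused whole. The fingers move at their own pace and stop on an object; FORCE is the grip in N (left out, the last holds). Time passes only in rows, so rows that do not move let the fingers close. It gives the time, the measured TCP pose, the force, the opening and the grip force at its end, in the units of the state.
- get_state(): the state, without advancing time (a new reading comes with each control period).
- grab_frame(name): name is "scene" or "top" or "wrist"; returns the picture (420x560x3 uint8, blue, green, red); there is no depth.
- get_calibration(name): a dict with "fovy" (degrees; the focal length in pixels is half the picture's height over the tangent of half this angle, whatever the lens; pixels are square), "cx", "cy" (the principal point, pixels), "T" (4x4, takes a point from camera to world coordinates); the wrist camera has in their place "T_tool_cam" (4x4, takes a point from camera to tool coordinates, whose origin is the TCP and whose axes are the flange's). Camera axes: x right, y down, z forward; pixel columns grow to the right and rows downward; lengths in m; the calibration is good to about 2 mm. A picture is of the moment at which its call begins: read the wrist's pose just before it. get_calibration takes no time and is no camera call.
- close_job(): hands the job in; it is judged then, once.
The state is a dict: "time": time; "joints": joint angles; "dq": joint speeds; "effort": joint torques, N m; "eef_pos": TCP position; "tcp_rot": TCP orientation; "ft_force": force on the tool from outside, world axes, zero at the start; "wrist_torque": the same for the moment, N m; "finger_gap": opening from 0.0 (shut) to 1.0 (fully open); "gripper_force": force on a finger pad.
Only numpy, scipy, OpenCV 4.12 (cv2) and the standard library are available. Lean on these libraries where they do the work, as an engineer would, in place of code of your own. Each camera call takes 0.05 s, during which the arm holds its last target. There are 200 camera calls.

## Working session

There is one attempt and no reset: what is moved stays moved. The work goes in short steps, Python scripts to look and compute and a shell command to move; the robot and the scene stay as the last step left them, time stands still between calls to the robot, and variables do not carry over. Pictures are saved under pics/ and viewed, at most 10 in all, crops included, and the job is handed in when it is done.

```bash
mkdir -p pics
python3 - <<'E'
from workcell import *
import cv2,numpy as np
np.set_printoptions(precision=4,suppress=True)
for n in("scene","top"):
    cv2.imwrite(f"pics/{n}.png",grab_frame(n)); print(get_calibration(n))
print(get_calibration("wrist")); s=get_state(); print(s)
E
```

```text
{'fovy': 52.19649285900825, 'cx': 289.4519822992247, 'cy': 205.511722312167, 'T': array([[-0.3781,  0.5514, -0.7436,  1.1661],
       [ 0.9257,  0.2369, -0.295 ,  0.2855],
       [ 0.0135, -0.7999, -0.6   ,  0.5744],
       [ 0.    ,  0.    ,  0.    ,  1.    ]])}
{'fovy': 47.19173125299122, 'cx': 283.3210478568519, 'cy': 207.60671011409403, 'T': array([[-0.0032, -0.9951,  0.0992,  0.4966],
       [-1.    ,  0.0034,  0.0025,  0.0499],
       [-0.0029, -0.0992, -0.9951,  1.0482],
       [ 0.    ,  0.    ,  0.    ,  1.    ]])}
{'fovy': 64.07811941517761, 'cx': 277.7884769398894, 'cy': 212.6337975414496, 'T_tool_cam': array([[-0.0006, -0.9597, -0.281 ,  0.0715],
       [ 1.    , -0.0005, -0.0002, -0.    ],
       [ 0.0001, -0.281 ,  0.9597, -0.142 ],
       [ 0.    ,  0.    ,  0.    ,  1.    ]])}
{'time': 0.1, 'joints': array([-1.3244,  0.3134,  1.4984,  0.    ,  1.331 , -0.2234]), 'dq': array([ 0.0006, -0.0019, -0.0019,  0.0011,  0.0021, -0.0024]), 'effort': array([  0.0025, -41.2898, -26.0142,  -0.0002,   0.003 ,  -0.    ]), 'eef_pos': array([ 0.2376, -0.4679,  0.2308]), 'tcp_rot': array([[ 0.8917,  0.4527, -0.0003],
       [ 0.4527, -0.8917,  0.0011],
       [ 0.0003, -0.0011, -1.    ]]), 'ft_force': array([ 0.0098, -0.7387,  0.006 ]), 'wrist_torque': array([ 0.0069,  0.0006, -0.0043]), 'gripper_force': 0.0, 'finger_gap': 1.0009700220244282}
```

View pics/top.png

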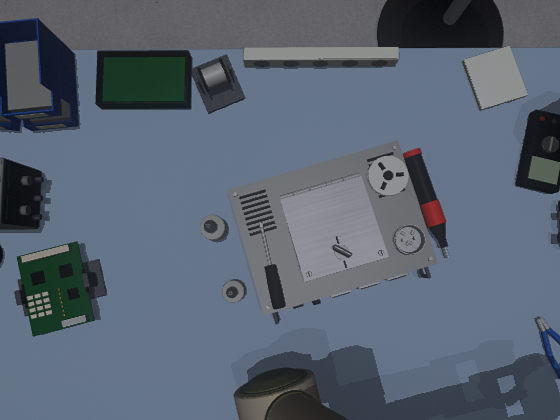

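View pics/scene.png

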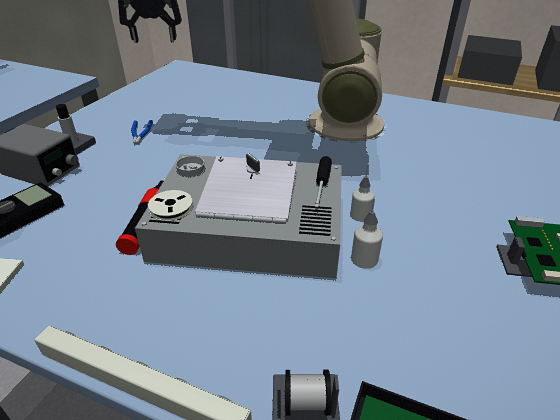

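Top view: the panel spans about (281,194)-(362,176)-(388,264)-(305,281), with the wing at about (342,251) and the marks at (337,239) and (345,265). The scene view shows the panel standing slightly open, the tin and reel on its right side and the driver on its left. I'll enlarge the fastener and measure.

```bash
cat > h.py <<'E'
from workcell import *
import cv2,numpy as np
np.set_printoptions(precision=4,suppress=True)
def cam(n):
    c=get_calibration(n); f=210/np.tan(np.radians(c["fovy"]/2))
    if "T" in c: T=np.array(c["T"])
    else:
        s=get_state(); P=np.eye(4);P[:3,:3]=s["tcp_rot"];P[:3,3]=s["eef_pos"]; T=P@np.array(c["T_tool_cam"])
    return T,f,c["cx"],c["cy"]
def ray(K,uv,z):
    T,f,cx,cy=K; d=T[:3,:3]@np.array([(uv[0]-cx)/f,(uv[1]-cy)/f,1]); o=T[:3,3]
    return o+d*(z-o[2])/d[2]
def proj(K,p):
    T,f,cx,cy=K; q=T[:3,:3].T@(np.asarray(p)-T[:3,3]); return np.array([cx+f*q[0]/q[2],cy+f*q[1]/q[2]])
E
python3 - <<'E'
from h import *
im=cv2.imread("pics/top.png"); K=cam("top")
g=cv2.cvtColor(im,cv2.COLOR_BGR2GRAY)
m=np.uint8(g>145); m[:150]=0; m[300:]=0; m[:,:260]=0; m[:,400:]=0
m=cv2.morphologyEx(m,cv2.MORPH_OPEN,np.ones((5,5)))
c=max(cv2.findContours(m,0,2)[0],key=cv2.contourArea); b=cv2.boxPoints(cv2.minAreaRect(cv2.convexHull(c))); print(b)
for z in(.093,.1): print(np.array([ray(K,p,z) for p in b]))
cv2.imwrite("pics/crop.png",cv2.resize(im[165:295,265:405],None,fx=4.5,fy=4.5,interpolation=cv2.INTER_CUBIC))
E
```

```text
Traceback (most recent call last):
ValueError: max() iterable argument is empty
```

Run:
```python
from h import *
im=cv2.imread("pics/top.png"); K=cam("top")
print(im[220,330],im[200,300],im[285,290],im[170,340])
g=cv2.cvtColor(im,cv2.COLOR_BGR2GRAY)
t=(int(g[220,330])+int(g[285,290]))/2
m=np.uint8(g>t); m[:172]=0; m[290:]=0; m[:,:278]=0; m[:,391:]=0
hsv=cv2.cvtColor(im,cv2.COLOR_BGR2HSV)
m=cv2.morphologyEx(m,cv2.MORPH_OPEN,np.ones((5,5)))
c=max(cv2.findContours(m,0,2)[0],key=cv2.contourArea); b=cv2.boxPoints(cv2.minAreaRect(cv2.convexHull(c))); print(b)
for z in(.093,.11): print(np.array([ray(K,p,z) for p in b]))
cv2.imwrite("pics/crop.png",cv2.resize(im[165:295,265:405],None,fx=4.5,fy=4.5,interpolation=cv2.INTER_CUBIC))
```

```text
[150 141 141] [150 139 140] [123 119 117] [116 112 109]
[[279.9172 199.3185]
 [363.6179 174.7006]
 [387.7261 256.6688]
 [304.0255 281.2866]]
[[ 0.6085  0.0591  0.093 ]
 [ 0.6577 -0.1093  0.093 ]
 [ 0.4937 -0.1536  0.093 ]
 [ 0.4461  0.0121  0.093 ]]
[[ 0.6065  0.0589  0.11  ]
 [ 0.6549 -0.1064  0.11  ]
 [ 0.4938 -0.15    0.11  ]
 [ 0.447   0.0127  0.11  ]]
```

View pics/crop.png

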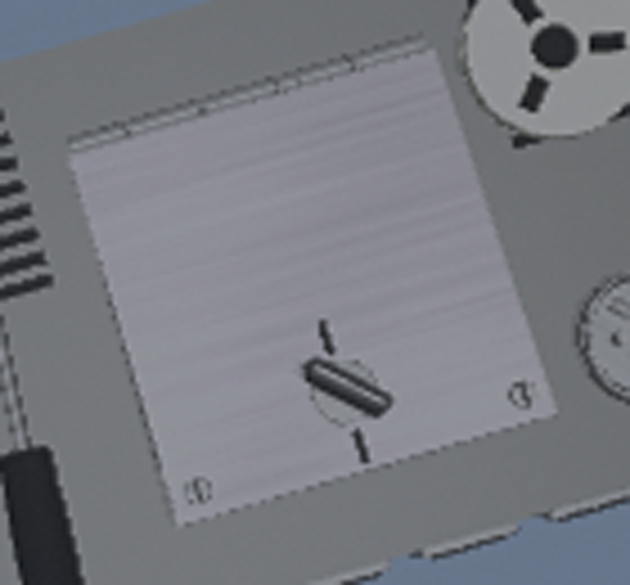

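Crop: marks run (323,320)-(330,352) and (358,430)-(366,462). The wing's top runs (309,366)-(388,408). Panel corners are at (72,155), (435,45), (555,410) and (180,525). The reel and tin are on the right, the driver on the left.

Run:
```python
from h import *
K=cam("top"); S=cam("scene"); px=lambda u,v:(265+(u+.5)/4.5-.5,165+(v+.5)/4.5-.5)
P=lambda u,v,z:ray(K,px(u,v),z)
hl,hr=P(72,155,.097),P(435,45,.097); fr,fl=P(555,410,.112),P(180,525,.112)
print(hl,hr,fr,fl)
an=lambda d:np.arctan2(d[1],d[0])
print("yaw", an(hl-hr)-np.pi/2, an(fl-fr)-np.pi/2, an(hl-fl),an(hr-fr))
m=[P(323,320,.108),P(330,352,.108),P(358,430,.111),P(366,462,.111)]
print("marks",an(m[0]-m[3]),"mid",np.mean(m,axis=0))
a,b=P(309,366,.138),P(388,408,.138); print("wing",an(a-b),np.linalg.norm(a-b),"mid",(a+b)/2)
```

```text
[0.6086 0.0576 0.097 ] [ 0.6573 -0.1039  0.097 ] [ 0.4956 -0.15    0.112 ] [0.4471 0.0117 0.112 ]
yaw 0.2926668733181841 0.2913399300374553 0.27732109170581964 0.27798231649055133
marks 0.27554684636703214 mid [ 0.5042 -0.0598  0.1095]
wing 1.077776584240259 0.03725208087367426 mid [ 0.5055 -0.0583  0.138 ]
```

```bash
R='{"dx":1,"dy":-0.58}'; python3 -m handwheel '[{"dx":1,"dy":-0.58},{"dx":1,"dy":-0.58},{"dx":1,"dy":-0.58},{"dx":1,"dy":-0.58},{"dx":1,"dy":-0.58}]'; python3 -m handwheel '[{"dx":1,"dy":-0.58},{"dx":1,"dy":-0.58},{"dx":1,"dy":-0.58},{"dx":1,"dy":-0.58},{"dx":1,"dy":-0.58}]'
```

```text
invalid input at $[0]: expected keys ax, ay, az, dx, dy, dz, hand
invalid input at $[0]: expected keys ax, ay, az, dx, dy, dz, hand
```

```bash
python3 -m handwheel '[{"dx":1,"dy":-0.58},{"dx":1,"dy":-0.58},{"dx":1,"dy":-0.58},{"dx":1,"dy":-0.58},{"dx":1,"dy":-0.58}]'; python3 -m handwheel '[{"dx":1,"dy":-0.55},{"dx":0.9,"dy":-0.5},{"az":-1},{"az":-1},{"az":-1}]';python3 -m handwheel '[{"az":-1},{"hand":0.2},{"hand":0.2},{"hand":0.2}]'
python3 - <<'E'
from h import *
K=cam("wrist"); cv2.imwrite("pics/w1.png",grab_frame("wrist")); s=get_state(); print(s["eef_pos"],s["tcp_rot"],s["finger_gap"])
print(proj(K,[.505,-.0585,.138]),proj(K,[.504,-.0598,.1095]))
E
```

```text
[ 0.2376 -0.468   0.2309] [[ 0.8917  0.4527 -0.0002]
 [ 0.4527 -0.8917  0.0009]
 [ 0.0002 -0.0009 -1.    ]] 0.9980486013898184
[-368.2738 -856.8837] [-250.5693 -678.983 ]invalid input at $[0]: expected keys ax, ay, az, dx, dy, dz, hand
invalid input at $[0]: expected keys ax, ay, az, dx, dy, dz, hand
invalid input at $[0]: expected keys ax, ay, az, dx, dy, dz, hand
```

View pics/w1.png

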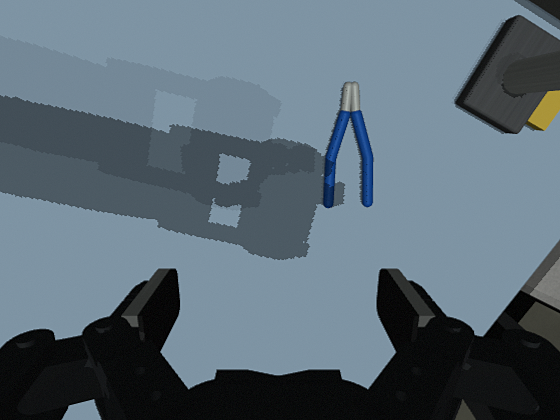

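All seven keys are required in every row. The arm hasn't moved, and this wrist view shows only the bench with pliers.

```bash
python3 -m handwheel '[{"ax":0,"ay":0,"az":0,"dx":1,"dy":-0.58,"dz":0,"hand":1},{"ax":0,"ay":0,"az":0,"dx":1,"dy":-0.58,"dz":0,"hand":1},{"ax":0,"ay":0,"az":0,"dx":1,"dy":-0.58,"dz":0,"hand":1},{"ax":0,"ay":0,"az":0,"dx":1,"dy":-0.58,"dz":0,"hand":1},{"ax":0,"ay":0,"az":0,"dx":1,"dy":-0.58,"dz":0,"hand":1}]'
python3 -m handwheel '[{"ax":0,"ay":0,"az":0,"dx":1,"dy":-0.58,"dz":0,"hand":1},{"ax":0,"ay":0,"az":0,"dx":1,"dy":-0.58,"dz":0,"hand":1},{"ax":0,"ay":0,"az":0,"dx":1,"dy":-0.58,"dz":0,"hand":1},{"ax":0,"ay":0,"az":0,"dx":1,"dy":-0.58,"dz":0,"hand":1},{"ax":0,"ay":0,"az":0,"dx":1,"dy":-0.58,"dz":0,"hand":1}]'
```

```text
time: 0.78
eef_pos: [0.3167, -0.346, 0.2311]
tcp_rot: [[0.892, 0.453, -0.0], [0.453, -0.892, 0.0], [0.0, -0.0, -1.0]]
ft_force: [-0.3, -0.2, -0.4]
finger_gap: 0.999
gripper_force: 0.0
time: 1.4
eef_pos: [0.3953, -0.2247, 0.2312]
tcp_rot: [[0.892, 0.453, -0.0], [0.453, -0.892, 0.0], [-0.0, -0.0, -1.0]]
ft_force: [1.2, 0.9, 0.5]
finger_gap: 1.0
gripper_force: 0.0
```

```bash
python3 -m handwheel '[{"ax":0,"ay":0,"az":0,"dx":1,"dy":-0.56,"dz":0,"hand":1},{"ax":0,"ay":0,"az":0,"dx":1,"dy":-0.56,"dz":0,"hand":1},{"ax":0,"ay":0,"az":0,"dx":1,"dy":-0.56,"dz":0,"hand":1},{"ax":0,"ay":0,"az":0,"dx":1,"dy":-0.56,"dz":0,"hand":1},{"ax":0,"ay":0,"az":0,"dx":1,"dy":-0.56,"dz":0,"hand":1}]'
python3 -m handwheel '[{"ax":0,"ay":0,"az":0,"dx":1,"dy":-0.56,"dz":0,"hand":1},{"ax":0,"ay":0,"az":0,"dx":0.93,"dy":-0.56,"dz":0,"hand":1},{"ax":0,"ay":0,"az":-1,"dx":0,"dy":0,"dz":0,"hand":0.2},{"ax":0,"ay":0,"az":-1,"dx":0,"dy":0,"dz":0,"hand":0.2},{"ax":0,"ay":0,"az":-1,"dx":0,"dy":0,"dz":0,"hand":0.2}]'
python3 -m handwheel '[{"ax":0,"ay":0,"az":-1,"dx":0,"dy":0,"dz":0,"hand":0.2},{"ax":0,"ay":0,"az":0,"dx":0,"dy":0,"dz":0,"hand":0.2},{"ax":0,"ay":0,"az":0,"dx":0,"dy":0,"dz":0,"hand":0.2}]'
python3 - <<'E'
from h import *
K=cam("wrist"); cv2.imwrite("pics/w2.png",grab_frame("wrist"))
print(proj(K,[.505,-.0585,.138]),proj(K,[.504,-.0598,.1095]))
E
```

```text
time: 2.02
eef_pos: [0.4751, -0.1058, 0.2311]
tcp_rot: [[0.892, 0.453, -0.0], [0.453, -0.892, 0.0], [-0.0, -0.0, -1.0]]
ft_force: [1.0, -0.1, -0.0]
finger_gap: 1.0
gripper_force: 0.0
time: 2.65
eef_pos: [0.505, -0.0597, 0.2311]
tcp_rot: [[0.602, 0.799, -0.001], [0.799, -0.602, 0.0], [-0.0, -0.001, -1.0]]
ft_force: [0.4, -1.3, -0.3]
finger_gap: 0.602
gripper_force: 0.0
time: 3.02
eef_pos: [0.505, -0.0598, 0.2312]
tcp_rot: [[0.483, 0.876, -0.0], [0.876, -0.483, 0.0], [-0.0, -0.0, -1.0]]
ft_force: [-0.2, -0.2, -0.7]
finger_gap: 0.601
gripper_force: 0.0
[276.9904 214.5385] [276.7644 206.417 ]
```

View pics/w2.png

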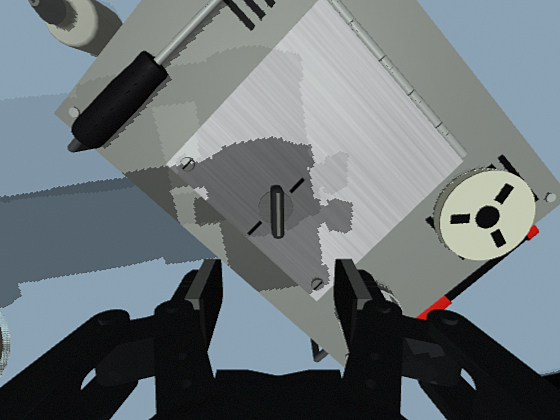

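The wing slot is vertical in the picture, from (277,186) to (277,238), so it's along tool x as planned. The marks run at about 44° to it, from (249,235) to (304,179). Next I tilt to the panel's normal and descend over the wing.

```bash
python3 -m handwheel '[{"ax":0.47,"ay":-0.47,"az":0,"dx":0.33,"dy":0.29,"dz":0,"hand":0.2},{"ax":0,"ay":0,"az":0,"dx":0,"dy":0,"dz":1,"hand":0.2},{"ax":0,"ay":0,"az":0,"dx":0,"dy":0,"dz":1,"hand":0.2},{"ax":0,"ay":0,"az":0,"dx":0,"dy":0,"dz":1,"hand":0.2}]'
python3 -m handwheel '[{"ax":0,"ay":0,"az":0,"dx":0,"dy":0,"dz":0.7,"hand":0.2},{"ax":0,"ay":0,"az":0,"dx":0,"dy":0,"dz":0.5,"hand":0.2},{"ax":0,"ay":0,"az":0,"dx":0,"dy":0,"dz":0.3,"hand":0.2},{"ax":0,"ay":0,"az":0,"dx":0,"dy":0,"dz":0,"hand":0.2}]'
python3 - <<'E'
from h import *
cv2.imwrite("pics/w3.png",grab_frame("wrist"))
E
```

```text
time: 3.58
eef_pos: [0.5081, -0.0582, 0.1558]
tcp_rot: [[0.478, 0.873, -0.095], [0.875, -0.483, -0.028], [-0.07, -0.07, -0.995]]
ft_force: [0.6, -0.2, 0.4]
finger_gap: 0.6
gripper_force: 0.0
time: 4.08
eef_pos: [0.5046, -0.0593, 0.1193]
tcp_rot: [[0.477, 0.874, -0.096], [0.876, -0.482, -0.028], [-0.07, -0.071, -0.995]]
ft_force: [0.1, 0.1, 0.5]
finger_gap: 0.6
gripper_force: 0.0
```

View pics/w3.png

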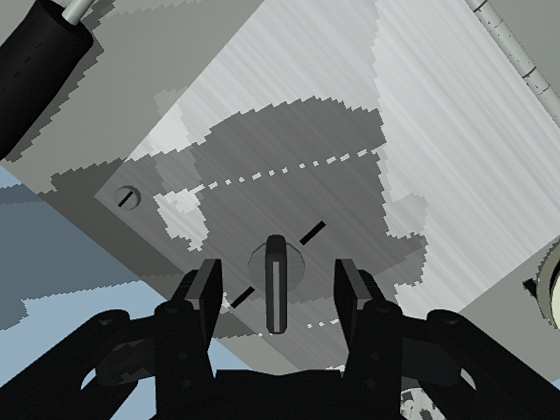

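The wing is centred between the open pads at about (277,285). The marks run from (232,306) to (325,223). Closing, and working out the turn precisely.

```bash
python3 - <<'E'
from h import *
c=get_calibration("wrist");T,f,cx,cy=cam("wrist");K=(np.array(c["T_tool_cam"]),f,cx,cy)
a,b=ray(K,(232,306),.009),ray(K,(325,223),.009); d=b-a; print(a,b,"mark from tool x",np.arctan2(d[1],d[0]))
a,b=ray(K,(277,240),-.020),ray(K,(277,334),-.020); d=a-b; print(a,b,"wing",np.arctan2(d[1],d[0]),np.linalg.norm(d))
E
python3 -m handwheel '[{"ax":0,"ay":0,"az":0,"dx":0,"dy":0,"dz":0,"hand":-1},{"ax":0,"ay":0,"az":0,"dx":0,"dy":0,"dz":0,"hand":-1},{"ax":0,"ay":0,"az":0,"dx":0,"dy":0,"dz":0,"hand":-1},{"ax":0,"ay":0,"az":0,"dx":0,"dy":0,"dz":0,"hand":-1}]' 30
```

```text
[-0.0223 -0.0234  0.009 ] [0.0222 0.0223 0.009 ] mark from tool x 0.7988742915703876
[ 0.0248 -0.0003 -0.02  ] [-0.0177 -0.0004 -0.02  ] wing 0.0011983839041141953 0.04250188760834267
time: 4.62
eef_pos: [0.504, -0.0589, 0.1193]
tcp_rot: [[0.477, 0.874, -0.097], [0.876, -0.481, -0.027], [-0.071, -0.072, -0.995]]
ft_force: [-5.6, 1.6, 2.1]
finger_gap: 0.097
gripper_force: 33.6
```

```bash
python3 -m handwheel '[{"ax":0,"ay":0,"az":0.8,"dx":0,"dy":0,"dz":0,"hand":-1},{"ax":0,"ay":0,"az":0.9,"dx":0,"dy":0,"dz":0,"hand":-1},{"ax":0,"ay":0,"az":0.9,"dx":0,"dy":0,"dz":0,"hand":-1},{"ax":0,"ay":0,"az":0.9,"dx":0,"dy":0,"dz":0,"hand":-1},{"ax":0,"ay":0,"az":0.9,"dx":0,"dy":0,"dz":0,"hand":-1}]'
python3 -m handwheel '[{"ax":0,"ay":0,"az":0.87,"dx":0,"dy":0,"dz":0,"hand":-1},{"ax":0,"ay":0,"az":0,"dx":0,"dy":0,"dz":0,"hand":-1},{"ax":0,"ay":0,"az":0,"dx":0,"dy":0,"dz":0,"hand":-1}]'
python3 -m handwheel '[{"ax":0,"ay":0,"az":0,"dx":0,"dy":0,"dz":0,"hand":0.2},{"ax":0,"ay":0,"az":0,"dx":0,"dy":0,"dz":0,"hand":0.2},{"ax":0,"ay":0,"az":0,"dx":0,"dy":0,"dz":0,"hand":0.2}]'
python3 - <<'E'
from h import *
cv2.imwrite("pics/w4.png",grab_frame("wrist"))
E
```

```text
time: 5.25
eef_pos: [0.5041, -0.0591, 0.1193]
tcp_rot: [[0.914, 0.394, -0.097], [0.393, -0.919, -0.028], [-0.1, -0.013, -0.995]]
ft_force: [-4.4, 1.9, 1.5]
finger_gap: 0.096
gripper_force: 33.6
time: 5.62
eef_pos: [0.5041, -0.0591, 0.1193]
tcp_rot: [[0.956, 0.278, -0.097], [0.276, -0.961, -0.028], [-0.101, -0.0, -0.995]]
ft_force: [-4.0, 1.3, 2.2]
finger_gap: 0.099
gripper_force: 33.6
time: 6.0
eef_pos: [0.5048, -0.0593, 0.1194]
tcp_rot: [[0.956, 0.276, -0.095], [0.275, -0.961, -0.028], [-0.099, 0.001, -0.995]]
ft_force: [0.6, -0.8, 0.1]
finger_gap: 0.603
gripper_force: 0.0
```

View pics/w4.png

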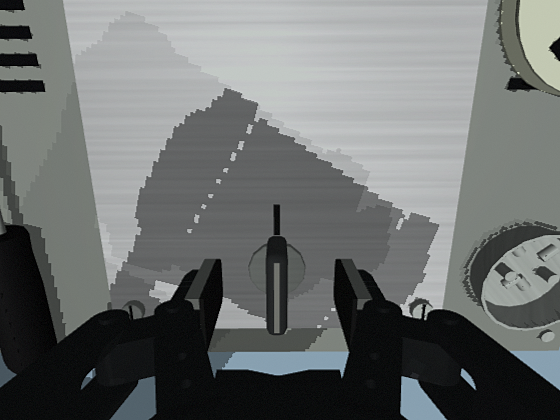

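The slot at column 277 is in line with the mark at (277,205-235), so alignment is good. Now lift, shut the fingers, straighten the tool and go over the press spot.

```bash
python3 -m handwheel '[{"ax":0,"ay":0,"az":0,"dx":0,"dy":0,"dz":-0.8,"hand":0.2},{"ax":0,"ay":0,"az":0,"dx":0,"dy":0,"dz":-0.8,"hand":0.2},{"ax":0,"ay":0.65,"az":0,"dx":-0.3,"dy":-0.6,"dz":0,"hand":-1},{"ax":0,"ay":0,"az":0,"dx":-0.4,"dy":-0.6,"dz":0,"hand":-1},{"ax":0,"ay":0,"az":0,"dx":0,"dy":-0.6,"dz":0,"hand":-1}]'
python3 -m handwheel '[{"ax":0,"ay":0,"az":0,"dx":0,"dy":0,"dz":0,"hand":-1},{"ax":0,"ay":0,"az":0,"dx":0,"dy":0,"dz":0,"hand":-1},{"ax":0,"ay":0,"az":0,"dx":0,"dy":0,"dz":0,"hand":-1}]'
```

```text
time: 6.68
eef_pos: [0.4789, -0.0193, 0.1601]
tcp_rot: [[0.961, 0.275, -0.002], [0.275, -0.961, -0.001], [-0.002, 0.001, -1.0]]
ft_force: [-0.4, 0.6, -0.3]
finger_gap: 0.004
gripper_force: 0.0
time: 7.05
eef_pos: [0.4796, -0.02, 0.1598]
tcp_rot: [[0.961, 0.276, -0.002], [0.276, -0.961, -0.001], [-0.002, 0.001, -1.0]]
ft_force: [-0.1, 0.6, -0.3]
finger_gap: -0.005
gripper_force: 0.0
```

```bash
python3 -m handwheel '[{"ax":0,"ay":0,"az":0,"dx":0,"dy":0,"dz":0.8,"hand":-1},{"ax":0,"ay":0,"az":0,"dx":0,"dy":0,"dz":0.8,"hand":-1},{"ax":0,"ay":0,"az":0,"dx":0,"dy":0,"dz":0.3,"hand":-1},{"ax":0,"ay":0,"az":0,"dx":0,"dy":0,"dz":0,"hand":-1}]'
python3 -m handwheel '[{"ax":0,"ay":0,"az":0,"dx":0,"dy":0,"dz":0.2,"hand":-1},{"ax":0,"ay":0,"az":0,"dx":0,"dy":0,"dz":0.2,"hand":-1},{"ax":0,"ay":0,"az":0,"dx":0,"dy":0,"dz":0,"hand":-1}]'
```

```text
time: 7.55
eef_pos: [0.4792, -0.0199, 0.1124]
tcp_rot: [[0.961, 0.276, -0.002], [0.276, -0.961, -0.001], [-0.003, 0.0, -1.0]]
ft_force: [0.4, 0.7, 0.4]
finger_gap: 0.002
gripper_force: 0.0
time: 7.92
eef_pos: [0.4793, -0.02, 0.1025]
tcp_rot: [[0.961, 0.276, -0.002], [0.276, -0.961, -0.002], [-0.002, 0.001, -1.0]]
ft_force: [-0.8, -2.1, 3.6]
finger_gap: -0.003
gripper_force: 1.8
```

```bash
python3 -m handwheel '[{"ax":0,"ay":0,"az":0,"dx":0,"dy":0,"dz":0.12,"hand":-1},{"ax":0,"ay":0,"az":0,"dx":0,"dy":0,"dz":0.08,"hand":-1},{"ax":0,"ay":0,"az":0,"dx":0,"dy":0,"dz":0,"hand":-1}]'
python3 -m handwheel '[{"ax":0,"ay":0,"az":0,"dx":0,"dy":0,"dz":0.08,"hand":-1},{"ax":0,"ay":0,"az":0,"dx":0,"dy":0,"dz":0,"hand":-1},{"ax":0,"ay":0,"az":0,"dx":0,"dy":0,"dz":0,"hand":-1}]'
```

```text
time: 8.3
eef_pos: [0.4792, -0.02, 0.0975]
tcp_rot: [[0.961, 0.276, -0.002], [0.276, -0.961, -0.002], [-0.002, 0.001, -1.0]]
ft_force: [-1.7, -3.0, 5.9]
finger_gap: 0.003
gripper_force: 2.8
time: 8.68
eef_pos: [0.4792, -0.02, 0.0959]
tcp_rot: [[0.961, 0.276, -0.002], [0.276, -0.961, -0.002], [-0.002, 0.001, -1.0]]
ft_force: [-4.1, -2.7, 9.9]
finger_gap: 0.002
gripper_force: 5.1
```

```bash
python3 -m handwheel '[{"ax":0,"ay":0,"az":0,"dx":0,"dy":0,"dz":0.04,"hand":-1},{"ax":0,"ay":0,"az":0,"dx":0,"dy":0,"dz":0,"hand":-1},{"ax":0,"ay":0,"az":0,"dx":0,"dy":0,"dz":0,"hand":-1},{"ax":0,"ay":0,"az":0,"dx":0,"dy":0,"dz":0,"hand":-1},{"ax":0,"ay":0,"az":0,"dx":0,"dy":0,"dz":0,"hand":-1}]'
```

```text
time: 9.3
eef_pos: [0.4792, -0.02, 0.0958]
tcp_rot: [[0.961, 0.276, -0.001], [0.276, -0.961, -0.002], [-0.002, 0.002, -1.0]]
ft_force: [-8.5, -3.3, 19.7]
finger_gap: -0.001
gripper_force: 10.2
```

```bash
python3 -m handwheel '[{"ax":0,"ay":0,"az":0,"dx":0,"dy":0,"dz":0,"hand":-1},{"ax":0,"ay":0,"az":0,"dx":0,"dy":0,"dz":0,"hand":-1},{"ax":0,"ay":0,"az":0,"dx":0,"dy":0,"dz":0,"hand":-1}]'; python3 -c "
from workcell import *
print(close_job())"
```

```text
time: 9.68
eef_pos: [0.4792, -0.02, 0.0958]
tcp_rot: [[0.961, 0.276, -0.001], [0.276, -0.961, -0.002], [-0.002, 0.002, -1.0]]
ft_force: [-8.0, -2.8, 21.0]
finger_gap: 0.002
gripper_force: 10.2
the job is handed in; nothing more can be done
None
```

I turned the fastener into line with the marks and pressed the panel down to its hard stop; the gripper is still holding it there with about 20 N, and the job was handed in at 9.7 s (no verdict was returned).

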